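# Lift the hoop off a young cheese

## Task

One of the two steel hoops on the ripening board still has a young cheese clinging inside it; the other hoop is empty. Lift that hoop straight up off its cheese, leaving the cheese standing where it is on the board, and stand the hoop upright in the shallow metal tray, lowering it all the way before letting go. Leave the empty hoop alone.

Things in the scene. Friction and masses are not known exactly. Their poses are not given: they have to be found in the camera images.
- hoop: Bottomless steel cheese hoop round the cheese: 114 outside, 108 inside diameter, 70 high. Fixed arch handle: straps at +x and -x (outermost 122) carry a level crossbar along x over the centre, 12 wide, z 104 to 116. 0.33 kg. 3 sprung tongues inside drag on the cheese with 2 to 3 N, less than its weight: a straight level lift leaves it, tilt or sideways shoves drag it. Origin: centre of lower edge, z up.
- cheese: The young cheese inside the hoop: firm pale flat cylinder, diameter 100, 50 high, 0.4 to 0.55 kg, standing on the ripening board (board 22 thick, on the table). Origin: centre of its underside, z up. The hoop's lower edge starts level with its underside.
- spare_hoop: The empty hoop, same make and size as the other, standing on the same board; not to be disturbed. It may be on either side of the cheese. Origin: centre of its lower edge, z up.
- tray: Shallow empty square aluminium tray fixed on the table to the robot's right of the board: 250 x 250 outside, 30 high, walls 4, flat floor 4 above its origin. Origin: centre of its underside, z up.
Things that resemble listed ones, but are neither listed nor needed, are in the scene too. Leave any blue or pink look-alike of the cheese alone.

How it is judged:
By the outcome, as a careful person would: the job done as asked, in the order asked, and still so for the second after the job is handed in, with the robot touching nothing.
It also fails if it takes over 45 s, if anything falls off the work surface, if the arm or the gripper's body presses on something with over 40 N, if the wrist force passes 120 N, or if a joint passes its speed limit or range.

## Robot

A 6-joint arm with a two-finger parallel gripper is mounted at the origin on the work surface. World frame = base frame: x ahead of the robot, y to its left, z up, the work surface at z = 0. Lengths are in m, angles in degrees, forces in N, time in s.
With the tool pointing down it reaches from about 0.4 to 0.825 m from the base axis. Payload 7 kg.
Tool frame: the origin (TCP) lies midway between the tips of the shut fingers; the grasp point (between the pads) lies 19 mm behind it; z points along the fingers, y is the line along which they close (so a half turn about z gives the same grasp; the last joint's range is limited). The gripper opens to 88 mm and grips with 3 to 60 N. Pads are 19 mm wide; open, the fingers measure 130 mm over their backs; the gripper's body (78 mm by 193 mm) begins 47 mm behind the grasp point.
Start: joints at [84.345, 20.546, 0.682, 0, -70.136, -16.507], TCP at [0.255, 0.625, 0.227] pointing down, gripper open.
Joint ranges: [-176.03, 176.03], [-82.01, 121.73], [-58.28, 71.71], [-173.87, 95.51], [-174.79, -0.11], [-173.66, 173.66]. Speed limits (degrees/s): [136.94, 136.94, 172.46, 180, 180, 180].

## Interface

Orientations are given as [roll, pitch, yaw] about the fixed x, y, z axes, in that order (R = Rz(yaw) Ry(pitch) Rx(roll)).
In Python, from plant import r gives the robot as it stands. The module is installed in compiled form; this text tells all that it offers.
- The arm moves only by the tool play_rows, never from a script. Its argument "rows" is a list of rows, each an object with "slide": the shift along the tool's x, y, z as a fraction of full scale, a list of three; "delta_rot": the turn, a rotation vector about the tool's x, y, z as a fraction of full scale, a list of three; "fingers": the opening, from -1 (shut) to 1 (fully open). In form: [{"slide": [x, y, z], "delta_rot": [rx, ry, rz], "fingers": fingers}, ...]. A call has 1 to 8 rows; each row shifts and turns the commanded pose from where the row before left it, along the tool's axes as they then stand; what a row does not reach is not made up. Full scale, the value 1, is 0.15 m for a shift and 0.08 rad for a turn. A row lasts 1/8 s, in which the tool goes at most 62.5 mm and 10.7 degrees, less where a joint would pass 70% of its speed; a pose out of reach is approached as far as the arm can. A call with a number of a shift or a turn outside -1 to 1 is refused whole. A call with a gripper value outside its range is refused whole. The fingers move at their own pace and stop on an object; "squeeze" is the grip in N (left out, the last holds). Time passes only in rows, so rows that do not move let the fingers close. It gives the time, the measured TCP pose, the force, the opening and the grip force at its end, in the units of the state.
- r.get_state(): the state, without advancing time (a new reading comes with each control period).
- r.capture(name): name is "side" or "top" or "wrist"; returns a dict with "image" (400x640x3 uint8, blue, green, red), "fx", "fy", "cx", "cy" (pixels), "R" (3x3) and "t" (3): a world point X has camera coordinates R X + t; the wrist camera has in their place "T_tool_cam" (4x4, takes a point from camera to tool coordinates, whose origin is the TCP and whose axes are the flange's). Camera axes: x right, y down, z forward; pixel columns grow to the right and rows downward; lengths in m; the calibration is good to about 2 mm. A picture is of the moment at which its call begins: read the wrist's pose just before it. There is no depth.
- r.close_job(): hands the job in; it is judged then, once.
The state is a dict: "time_s": time; "joints": joint angles; "qd": joint speeds; "joint_torque": joint torques, N m; "tcp_pos": TCP position; "eef_rot": TCP orientation; "contact_force": force on the tool from outside, world axes, zero at the start; "moment": the same for the moment, N m; "gripper_width": finger opening in m; "gripper_force": force on a finger pad.
Only numpy, scipy, OpenCV 4.12 (cv2) and the standard library are available. Lean on these libraries where they do the work, as an engineer would, in place of code of your own. Each camera call takes 0.05 s, during which the arm holds its last target. There are 200 camera calls.

## Working session

There is one attempt and no reset: what is moved stays moved. The work goes in short steps, Python scripts to look and compute and a tool call to move; the robot and the scene stay as the last step left them, time stands still between calls to the robot, and variables do not carry over. Pictures are saved under pics/ and viewed, at most 10 in all, crops included, and the job is handed in when it is done.

Besides the shell and the picture viewer there is one more tool, called after ">>>" by a JSON object that holds its "api" and its "payload". play_rows: Moves the arm, as the interface text tells. Shift numbers are shares of 0.15 m and turn numbers shares of 0.08 rad, none past 1 either way. Its arguments: {"type":"object","properties":{"rows":{"type":"array"},"squeeze":{"type":"number"}},"required":["rows"]}

```bash
mkdir -p pics
python3 - <<'E'
from plant import r
import cv2,pickle
s=r.get_state();print(s)
d={}
for n in("top","side"):
    c=r.capture(n);d[n]=c;cv2.imwrite(f"pics/{n}0.png",c["image"]);print(n,c["R"],c["t"],c["fx"],c["cx"],c["cy"])
pickle.dump(d,open("c0.pkl","wb"))
E
```

```text
{'time_s': 0.0, 'joints': array([ 8.43464145e+01,  2.05909785e+01,  6.33523860e-01, -1.88004334e-02,
       -7.01354013e+01, -1.65060433e+01]), 'qd': array([-0.01421225, -0.05115833, -0.07934277,  0.01306671,  0.03230401,
       -0.03665502]), 'joint_torque': array([ 5.64721831e-04, -5.82716238e+01,  2.93055475e+01,  6.99728832e+00,
        6.95289214e-03, -1.73808612e-04]), 'tcp_pos': array([0.25446011, 0.62467506, 0.22563009]), 'eef_rot': array([ 1.79905949e+02, -9.43901396e-03, -2.21660237e+01]), 'contact_force': array([ 1.07660555,  0.26435165, -0.4680779 ]), 'moment': array([-0.03165559, -0.00375525,  0.02536897]), 'gripper_force': 0.0, 'gripper_width': 0.08783395409897364}
top [[ 0.00655984 -0.99991423 -0.01133614]
 [-0.98699705 -0.00465356 -0.16067098]
 [ 0.16060445  0.01224271 -0.98694292]] [0.02234099 0.41056976 0.8210299 ] 427.6291226008552 319.77833251370595 199.12459125952458
side [[ 0.93800347 -0.34649997  0.00934191]
 [-0.22662652 -0.63344348 -0.73985794]
 [ 0.26227832  0.69187219 -0.67269826]] [-0.3810934   0.1492317   0.67021689] 393.392350114552 326.8190100843691 193.2354059409278
```

View pics/top0.png

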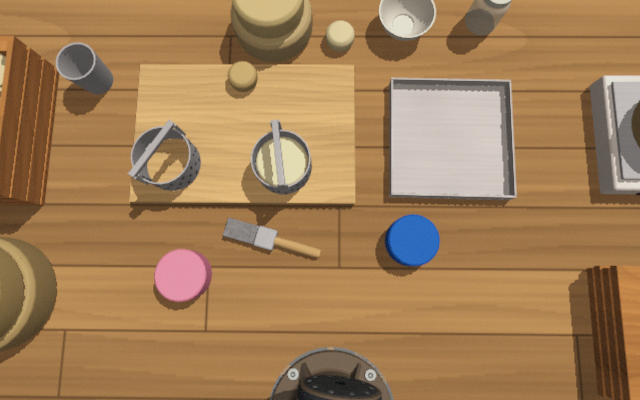

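View pics/side0.png

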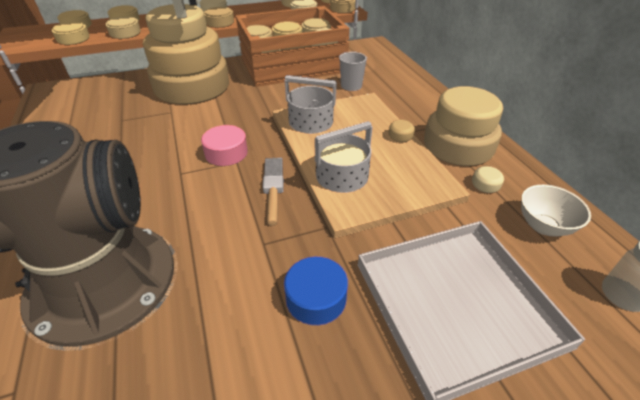

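The top view shows the cheese-filled hoop at about (282,160), with its crossbar running from (277,124) to (283,190). The empty hoop is at (165,158) and the tray spans (390–515, 78–200). The side view agrees: the filled hoop is at (343,160). Next I'll zoom in on the handle in both views.

```bash
python3 - <<'E'
import cv2,pickle,numpy as np
d=pickle.load(open("c0.pkl","rb"))
a=cv2.resize(d["top"]["image"][110:210,240:325],None,fx=5,fy=5,interpolation=cv2.INTER_CUBIC)
b=cv2.resize(d["side"]["image"][110:210,300:375],None,fx=5,fy=5,interpolation=cv2.INTER_CUBIC)
cv2.imwrite("pics/crop0.png",np.hstack([a,b]))
E
cat > h.py <<'E'
import numpy as np
def plane(c,u,v,z):
    R=np.array(c["R"]);t=np.array(c["t"]);C=-R.T@t
    d=R.T@np.array([(u-c["cx"])/c["fx"],(v-c["cy"])/c["fy"],1])
    return C+d*(z-C[2])/d[2]
def wristcam(c,s):
    from scipy.spatial.transform import Rotation as Q
    T=np.eye(4);T[:3,:3]=Q.from_euler("xyz",s["eef_rot"],degrees=True).as_matrix();T[:3,3]=s["tcp_pos"]
    M=np.linalg.inv(T@np.array(c["T_tool_cam"]));c["R"]=M[:3,:3];c["t"]=M[:3,3];return c
def proj(c,X):
    p=np.array(c["R"])@X+c["t"];return c["fx"]*p[0]/p[2]+c["cx"],c["fy"]*p[1]/p[2]+c["cy"]
E
```

```text
(no output)
```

View pics/crop0.png

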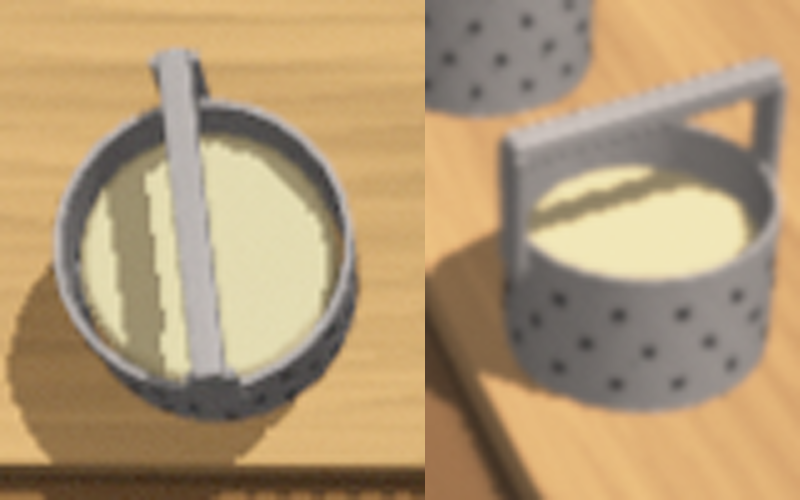

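The crop shows the bar's top face running from about (275.8,120.4) to (281.6,185.6) in the top image, with cheese in the hoop.

Run:
```python
import pickle,numpy as np,cv2
from h import *
d=pickle.load(open("c0.pkl","rb"));c=d["top"]
p=plane(c,275.8,120.4,.138);q=plane(c,281.6,185.6,.138)
print("bar",p,q,"len",np.linalg.norm(p-q),"mid",(p+q)/2,"ang",np.degrees(np.arctan2(*(p-q)[1::-1])))
sc=d["side"];a=plane(sc,300+512/5,110+136/5,.138);b=plane(sc,300+775/5,110+66/5,.138)
print("side",a,b,np.linalg.norm(a-b),(a+b)/2,np.degrees(np.arctan2(*(b-a)[1::-1])))
for u,v in((251.4,158),(311,158)):print("rim",plane(c,u,v,.092))
h=cv2.cvtColor(c["image"],cv2.COLOR_BGR2HSV);m=((h[...,1]<50)&(h[...,2]>60)).astype(np.uint8)
m[:, :370]=0;m[:,540:]=0;m[:60]=0;m[210:]=0
k=max(cv2.findContours(m,0,2)[0],key=cv2.contourArea)
bx=cv2.boxPoints(cv2.minAreaRect(k));print(bx)
P=[plane(c,u,v,.03) for u,v in bx];print(np.round(P,3),np.mean(P,0))
print("spare",[plane(c,u,v,.138) for u,v in((172,124),(134,176))])
for z in(.022,):print("board",plane(c,355,66,z),plane(c,355,204,z),plane(c,131,204,z))
```

```text
bar [0.53708615 0.10373995 0.138     ] [0.41721335 0.09074383 0.138     ] len 0.12057523542978789 mid [0.47714975 0.09724189 0.138     ] ang 6.18760632871905
side [0.5738396  0.03882244 0.138     ] [0.69812339 0.04763578 0.138     ] 0.12459588265041015 [0.6359815  0.04322911 0.138     ] 4.05622503114189
rim [0.47910851 0.15382387 0.092     ]
rim [0.47951208 0.04102843 0.092     ]
[[388.1869   197.2252  ]
 [390.09015   77.318886]
 [516.86774   79.33122 ]
 [514.9645   199.23755 ]]
[[ 0.415 -0.112  0.03 ]
 [ 0.671 -0.121  0.03 ]
 [ 0.667 -0.386  0.03 ]
 [ 0.413 -0.365  0.03 ]] [ 0.54134348 -0.24597385  0.03      ]
spare [array([0.52981417, 0.29157732, 0.138     ]), array([0.43342012, 0.35328691, 0.138     ])]
board [ 0.70001101 -0.04836744  0.022     ] [ 0.40264258 -0.04638631  0.022     ] [0.40043902 0.4082118  0.022     ]
```

Run:
```python
import pickle,numpy as np
from h import *
from plant import r
sc=pickle.load(open("c0.pkl","rb"))["side"];a=plane(sc,300+87/5,110+136/5,.138);b=plane(sc,300+350/5,110+66/5,.138)
print("side",a,b,np.linalg.norm(a-b),(a+b)/2,np.degrees(np.arctan2(*(b-a)[1::-1])))
from scipy.spatial.transform import Rotation as Q
s=r.get_state();M=Q.from_euler("xyz",s["eef_rot"],degrees=True).as_matrix();print(M.round(3))
print(M.T@(np.array([.478,.097,.30])-s["tcp_pos"])/.15)
```

```text
side [0.42014112 0.09320739 0.138     ] [0.53610992 0.10476557 0.138     ] 0.1165433583925509 [0.47812552 0.09898648 0.138     ] 5.691661526847117
[[ 0.926 -0.377 -0.   ]
 [-0.377 -0.926 -0.001]
 [ 0.     0.001 -1.   ]]
[ 2.70751654  2.69671448 -0.49084609]
```

>>> {"api": "play_rows", "payload": {"rows": [{"slide": [0, 0, -0.07], "delta_rot": [0, 0, -0.88], "fingers": 1}, {"slide": [0, 0, -0.07], "delta_rot": [0, 0, -0.88], "fingers": 1}, {"slide": [0, 0, -0.07], "delta_rot": [0, 0, -0.88], "fingers": 1}, {"slide": [0, 0, -0.07], "delta_rot": [0, 0, -0.88], "fingers": 1}, {"slide": [0, 0, -0.07], "delta_rot": [0, 0, -0.88], "fingers": 1}, {"slide": [0, 0, -0.07], "delta_rot": [0, 0, -0.88], "fingers": 1}, {"slide": [0, 0, -0.07], "delta_rot": [0, 0, -0.88], "fingers": 1}, {"slide": [0, 0, 0], "delta_rot": [0, 0, 0], "fingers": 1}]}}

```text
time_s: 1.1
tcp_pos: [0.2547, 0.6253, 0.3005]
eef_rot: [-179.9, -0.0, 6.0]
contact_force: [-0.4, -0.3, -1.1]
gripper_width: 0.0871
gripper_force: 0.0
```

>>> {"api": "play_rows", "payload": {"rows": [{"slide": [0.1, 0.3, 0], "delta_rot": [0, 0, 0], "fingers": 1}, {"slide": [0.1, 0.3, 0], "delta_rot": [0, 0, 0], "fingers": 1}, {"slide": [0.1, 0.3, 0], "delta_rot": [0, 0, 0], "fingers": 1}, {"slide": [0.1, 0.3, 0], "delta_rot": [0, 0, 0], "fingers": 1}, {"slide": [0.1, 0.3, 0], "delta_rot": [0, 0, 0], "fingers": 1}, {"slide": [0.1, 0.3, 0], "delta_rot": [0, 0, 0], "fingers": 1}, {"slide": [0.1, 0.3, 0], "delta_rot": [0, 0, 0], "fingers": 1}, {"slide": [0.1, 0.3, 0], "delta_rot": [0, 0, 0], "fingers": 1}]}}

```text
time_s: 2.1
tcp_pos: [0.4122, 0.2781, 0.2995]
eef_rot: [180.0, 0.0, 6.0]
contact_force: [1.2, 0.4, 0.2]
gripper_width: 0.0875
gripper_force: 0.0
```

>>> {"api": "play_rows", "payload": {"rows": [{"slide": [0.1, 0.3, 0], "delta_rot": [0, 0, 0], "fingers": 1}, {"slide": [0.1, 0.3, 0], "delta_rot": [0, 0, 0], "fingers": 1}, {"slide": [0.1, 0.3, 0], "delta_rot": [0, 0, 0], "fingers": 1}, {"slide": [0.013, 0.3, 0], "delta_rot": [0, 0, 0], "fingers": 1}, {"slide": [0, 0.055, 0], "delta_rot": [0, 0, 0], "fingers": 1}, {"slide": [0, 0, 0], "delta_rot": [0, 0, 0], "fingers": 1}, {"slide": [0, 0, 0], "delta_rot": [0, 0, 0], "fingers": 1}]}}

```text
time_s: 2.98
tcp_pos: [0.4785, 0.0984, 0.2998]
eef_rot: [-180.0, 0.0, 6.1]
contact_force: [0.6, -0.6, -0.2]
gripper_width: 0.0878
gripper_force: 0.0
```

Run:
```python
from plant import r
from h import *
import cv2,pickle
s=r.get_state();c=r.capture("wrist");wristcam(c,s);print(s["tcp_pos"],s["eef_rot"],s["contact_force"],s["moment"],s["joints"])
pickle.dump((s,c),open("w1.pkl","wb"));cv2.imwrite("pics/w1.png",c["image"])
for a in(-.061,.061):
  X=np.array([.4775+a*np.cos(np.radians(6)),.0975+a*np.sin(np.radians(6)),.138]);print(proj(c,X))
```

```text
[0.47851378 0.09835682 0.29984608] [-1.79995538e+02  1.21676296e-02  6.08377836e+00] [ 0.59697659 -0.62946827 -0.20822168] [-0.0149227   0.00725613 -0.042579  ] [ 3.47243604e+01  2.14700354e-01 -1.51038194e+01 -1.01071596e-02
 -7.46900205e+01  6.13620869e+01]
(np.float64(319.80048698601), np.float64(238.18700863850012))
(np.float64(320.1464514439458), np.float64(116.78252696543382))
```

View pics/w1.png

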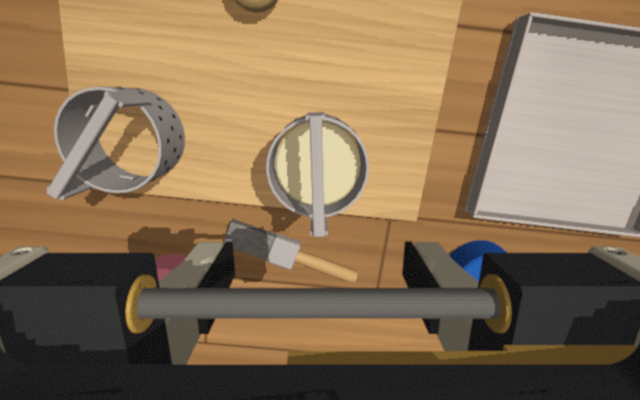

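The wrist view shows the filled hoop's bar from about (316,115) to (319,236), and the empty hoop well to the left. I'll refine the bar with a mask.

Run:
```python
from h import *
import cv2,pickle
s,c=pickle.load(open("w1.pkl","rb"));im=c["image"]
h=cv2.cvtColor(im,cv2.COLOR_BGR2HSV)
m=((h[...,1]<45)&(h[...,2]>120)).astype(np.uint8)
pts=[]
for v in range(125,230,5):
    u=np.nonzero(m[v,300:335])[0]+300
    if 8<len(u)<18: pts.append((u.mean(),v,len(u)))
pts=np.array(pts);print(pts[::3])
k=np.polyfit(pts[:,1],pts[:,0],1)
print(im[110:119,316].tolist(),im[230:242,319].tolist())
for v0,v1 in((113.5,236),):
  p=plane(c,np.polyval(k,v0),v0,.138);q=plane(c,np.polyval(k,v1),v1,.138);print(p,q,(p+q)/2,np.linalg.norm(p-q),np.degrees(np.arctan2(*(p-q)[1::-1])))
```

```text
[[315.5 125.   12. ]
 [316.  140.   11. ]
 [316.5 155.   12. ]
 [317.  170.   11. ]
 [317.  185.   11. ]
 [318.  200.   11. ]]
[[111, 166, 206], [114, 161, 198], [111, 140, 166], [109, 117, 129], [109, 113, 119], [123, 130, 137], [152, 158, 166], [167, 174, 182], [169, 176, 184]] [[172, 180, 189], [173, 180, 188], [172, 179, 187], [172, 179, 187], [172, 179, 188], [166, 175, 183], [136, 149, 166], [93, 122, 155], [70, 114, 156], [70, 113, 156], [72, 114, 155], [70, 114, 156]]
[0.54058589 0.10893083 0.138     ] [0.41920087 0.0920653  0.138     ] [0.47989338 0.10049806 0.138     ] 0.12255108418786562 7.910173017552072
```

>>> {"api": "play_rows", "payload": {"rows": [{"slide": [0, -0.008, 0.15], "delta_rot": [0, 0, -0.26], "fingers": 1}, {"slide": [0, 0, 0.2], "delta_rot": [0, 0, 0], "fingers": 1}, {"slide": [0, 0, 0.2], "delta_rot": [0, 0, 0], "fingers": 1}, {"slide": [0, 0, 0.18], "delta_rot": [0, 0, 0], "fingers": 1}, {"slide": [0, 0, 0], "delta_rot": [0, 0, 0], "fingers": 1}, {"slide": [0, 0, 0], "delta_rot": [0, 0, 0], "fingers": 1}]}}

```text
time_s: 3.78
tcp_pos: [0.4791, 0.0995, 0.1916]
eef_rot: [-180.0, -0.1, 7.3]
contact_force: [0.1, 0.8, 1.3]
gripper_width: 0.0873
gripper_force: 0.0
```

Run:
```python
from plant import r
from h import *
import cv2,pickle
s=r.get_state();c=r.capture("wrist");wristcam(c,s);print(s["tcp_pos"],s["eef_rot"])
pickle.dump((s,c),open("w2.pkl","wb"));cv2.imwrite("pics/w2.png",c["image"])
for a in(-.061,0,.061):
  X=np.array([.4785+a*np.cos(np.radians(7.3)),.0995+a*np.sin(np.radians(7.3)),.138]);print(proj(c,X))
```

```text
[0.47911692 0.0995304  0.19159084] [-1.79998554e+02 -6.46674027e-02  7.32479075e+00]
(np.float64(319.49237911152596), np.float64(299.43295271026574))
(np.float64(319.610965099888), np.float64(220.95404370434346))
(np.float64(319.75047084967963), np.float64(128.6306655808364))
```

View pics/w2.png

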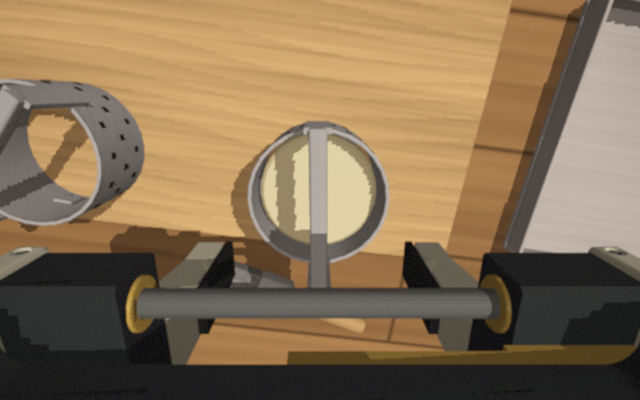

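The bar lines up with the tool within about 1 mm, from (318,126) to (318,290). Descending and gripping now.

>>> {"api": "play_rows", "payload": {"rows": [{"slide": [0, -0.004, 0.15], "delta_rot": [0, 0, -0.05], "fingers": 1}, {"slide": [0, 0, 0.15], "delta_rot": [0, 0, 0], "fingers": 1}, {"slide": [0, 0, 0.14], "delta_rot": [0, 0, 0], "fingers": 1}, {"slide": [0, 0, 0.08], "delta_rot": [0, 0, 0], "fingers": 1}, {"slide": [0, 0, 0], "delta_rot": [0, 0, 0], "fingers": 1}, {"slide": [0, 0, 0], "delta_rot": [0, 0, 0], "fingers": 1}]}}

```text
time_s: 4.58
tcp_pos: [0.4791, 0.0997, 0.1135]
eef_rot: [-180.0, -0.1, 7.5]
contact_force: [0.2, -0.6, -0.1]
gripper_width: 0.0874
gripper_force: 0.0
```

>>> {"api": "play_rows", "payload": {"rows": [{"slide": [0, 0, 0], "delta_rot": [0, 0, 0], "fingers": -0.6}, {"slide": [0, 0, 0], "delta_rot": [0, 0, 0], "fingers": -0.6}, {"slide": [0, 0, 0], "delta_rot": [0, 0, 0], "fingers": -0.7}, {"slide": [0, 0, 0], "delta_rot": [0, 0, 0], "fingers": -1}, {"slide": [0, 0, 0], "delta_rot": [0, 0, 0], "fingers": -1}, {"slide": [0, 0, 0], "delta_rot": [0, 0, 0], "fingers": -1}, {"slide": [0, 0, 0], "delta_rot": [0, 0, 0], "fingers": -1}, {"slide": [0, 0, 0], "delta_rot": [0, 0, 0], "fingers": -1}], "squeeze": 8}}

```text
time_s: 5.58
tcp_pos: [0.4784, 0.0994, 0.1125]
eef_rot: [180.0, 0.0, 7.5]
contact_force: [1.0, 0.8, 0.2]
gripper_width: 0.0134
gripper_force: 0.0
```

>>> {"api": "play_rows", "payload": {"rows": [{"slide": [0, 0, 0], "delta_rot": [0, 0, 0], "fingers": -1}, {"slide": [0, 0, 0], "delta_rot": [0, 0, 0], "fingers": -1}], "squeeze": 40}}

```text
time_s: 5.82
tcp_pos: [0.4785, 0.0994, 0.1125]
eef_rot: [-180.0, -0.0, 7.5]
contact_force: [0.2, 1.0, -0.3]
gripper_width: 0.0119
gripper_force: 40.0
```

>>> {"api": "play_rows", "payload": {"rows": [{"slide": [0, 0, -0.02], "delta_rot": [0, 0, 0], "fingers": -1}, {"slide": [0, 0, -0.03], "delta_rot": [0, 0, 0], "fingers": -1}, {"slide": [0, 0, -0.03], "delta_rot": [0, 0, 0], "fingers": -1}, {"slide": [0, 0, -0.03], "delta_rot": [0, 0, 0], "fingers": -1}, {"slide": [0, 0, -0.03], "delta_rot": [0, 0, 0], "fingers": -1}, {"slide": [0, 0, -0.03], "delta_rot": [0, 0, 0], "fingers": -1}, {"slide": [0, 0, 0], "delta_rot": [0, 0, 0], "fingers": -1}]}}

```text
time_s: 6.7
tcp_pos: [0.4788, 0.0995, 0.1387]
eef_rot: [-180.0, -0.1, 7.5]
contact_force: [-0.7, -0.1, -0.5]
gripper_width: 0.0112
gripper_force: 40.0
```

Run:
```python
from plant import r
import cv2
s=r.get_state();print(s["tcp_pos"],s["contact_force"],s["moment"])
c=r.capture("side");cv2.imwrite("pics/s1.png",cv2.resize(c["image"][60:230,230:440],None,fx=3,fy=3))
```

```text
[0.47880028 0.09950399 0.13874499] [-0.72679134 -0.07900163 -0.46408532] [-0.0484753   0.27949957  0.02817795]
```

View pics/s1.png

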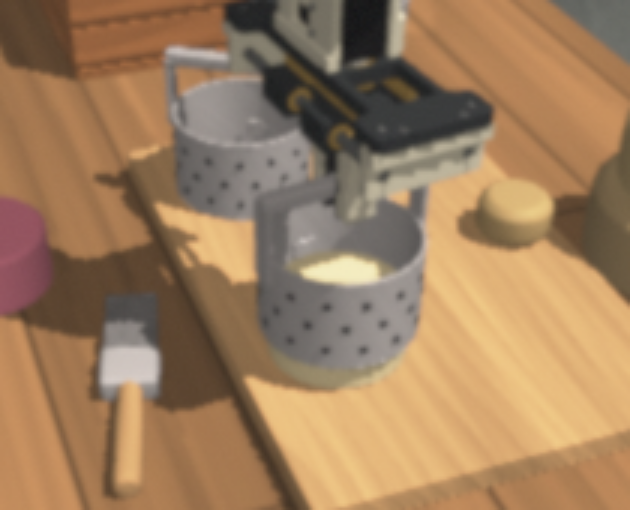

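The hoop has risen 26 mm, and the pale cheese can be seen below its edge, still standing on the board. Continuing straight up.

>>> {"api": "play_rows", "payload": {"rows": [{"slide": [0, 0, -0.05], "delta_rot": [0, 0, 0], "fingers": -1}, {"slide": [0, 0, -0.05], "delta_rot": [0, 0, 0], "fingers": -1}, {"slide": [0, 0, -0.08], "delta_rot": [0, 0, 0], "fingers": -1}, {"slide": [0, 0, -0.1], "delta_rot": [0, 0, 0], "fingers": -1}, {"slide": [0, 0, -0.13], "delta_rot": [0, 0, 0], "fingers": -1}, {"slide": [0, 0, -0.13], "delta_rot": [0, 0, 0], "fingers": -1}, {"slide": [0, 0, -0.06], "delta_rot": [0, 0, 0], "fingers": -1}, {"slide": [0, 0, 0], "delta_rot": [0, 0, 0], "fingers": -1}]}}

```text
time_s: 7.75
tcp_pos: [0.4787, 0.0996, 0.2288]
eef_rot: [-180.0, -0.1, 7.5]
contact_force: [-1.3, -0.8, -4.3]
gripper_width: 0.0113
gripper_force: 40.0
```

Run:
```python
from plant import r
import cv2
s=r.get_state();print(s["tcp_pos"],s["eef_rot"],s["contact_force"],s["moment"],s["joints"])
c=r.capture("side");cv2.imwrite("pics/s2.png",cv2.resize(c["image"][40:220,230:440],None,fx=3,fy=3))
```

```text
[0.47866972 0.09956683 0.22877721] [-1.79956339e+02 -7.66728247e-02  7.49208578e+00] [-1.26547656 -0.83308354 -4.28467283] [-0.04791753 -0.00183174 -0.05942654] [ 3.48448998e+01  2.63062651e+00 -2.19623856e+01 -3.90725564e-03
 -6.53188270e+01  6.26488440e+01]
```

View pics/s2.png

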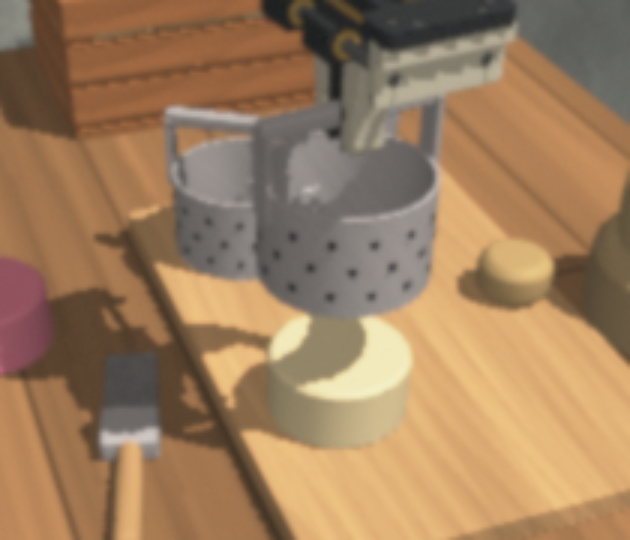

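The hoop is clear and the cheese stands alone on the board, around crop pixel (340,375). Moving to the tray.

>>> {"api": "play_rows", "payload": {"rows": [{"slide": [0.01, 0.1, 0], "delta_rot": [0, 0, 0], "fingers": -1}, {"slide": [0.01, 0.2, 0], "delta_rot": [0, 0, 0], "fingers": -1}, {"slide": [0.01, 0.2, 0], "delta_rot": [0, 0, 0], "fingers": -1}, {"slide": [0.01, 0.2, 0], "delta_rot": [0, 0, 0], "fingers": -1}, {"slide": [0.01, 0.2, 0], "delta_rot": [0, 0, 0], "fingers": -1}, {"slide": [0.01, 0.2, 0], "delta_rot": [0, 0, 0], "fingers": -1}, {"slide": [0.01, 0.2, 0], "delta_rot": [0, 0, 0], "fingers": -1}, {"slide": [0.01, 0.2, 0], "delta_rot": [0, 0, 0], "fingers": -1}]}}

```text
time_s: 8.8
tcp_pos: [0.5192, -0.1239, 0.2272]
eef_rot: [-180.0, 0.1, 7.5]
contact_force: [0.6, 0.2, -3.6]
gripper_width: 0.0117
gripper_force: 40.0
```

>>> {"api": "play_rows", "payload": {"rows": [{"slide": [0.01, 0.2, 0], "delta_rot": [0, 0, 0], "fingers": -1}, {"slide": [0.01, 0.2, 0], "delta_rot": [0, 0, 0], "fingers": -1}, {"slide": [0.01, 0.2, 0], "delta_rot": [0, 0, 0], "fingers": -1}, {"slide": [0, 0.15, 0], "delta_rot": [0, 0, 0], "fingers": -1}, {"slide": [0, 0.07, 0], "delta_rot": [0, 0, 0], "fingers": -1}, {"slide": [0, 0, 0], "delta_rot": [0, 0, 0], "fingers": -1}, {"slide": [0, 0, 0], "delta_rot": [0, 0, 0], "fingers": -1}]}}

```text
time_s: 9.68
tcp_pos: [0.54, -0.2431, 0.2279]
eef_rot: [-180.0, 0.0, 7.5]
contact_force: [0.2, 0.7, -3.9]
gripper_width: 0.0112
gripper_force: 40.0
```

Run:
```python
from plant import r
import cv2
s=r.get_state();print(s["tcp_pos"],s["eef_rot"],s["contact_force"],s["moment"],s["joints"])
c=r.capture("side");cv2.imwrite("pics/s3.png",c["image"])
```

```text
[ 0.53995934 -0.24308804  0.22785589] [-1.79985055e+02  2.02484550e-02  7.50528938e+00] [ 0.22047088  0.67544892 -3.92080561] [-0.06940993  0.02420009 -0.02138265] [-5.34488465e+00  1.27738375e+01 -1.00164941e+01 -1.09180826e-02
 -6.72327338e+01  1.02854399e+02]
```

View pics/s3.png

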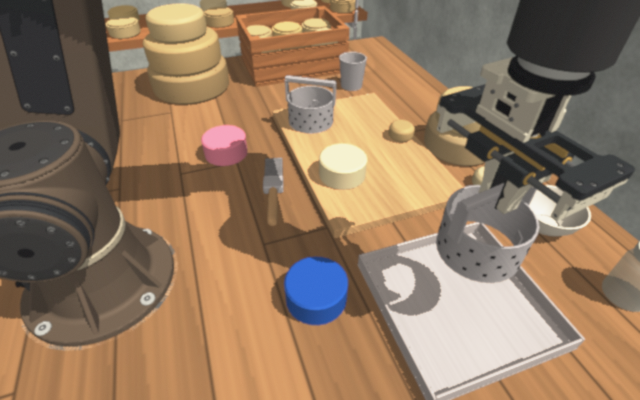

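The hoop is held upright over the tray and the cheese hasn't moved. Lowering it.

>>> {"api": "play_rows", "payload": {"rows": [{"slide": [0, 0, 0.1], "delta_rot": [0, 0, 0], "fingers": -1}, {"slide": [0, 0, 0.2], "delta_rot": [0, 0, 0], "fingers": -1}, {"slide": [0, 0, 0.2], "delta_rot": [0, 0, 0], "fingers": -1}, {"slide": [0, 0, 0.2], "delta_rot": [0, 0, 0], "fingers": -1}, {"slide": [0, 0, 0.1], "delta_rot": [0, 0, 0], "fingers": -1}, {"slide": [0, 0, 0.05], "delta_rot": [0, 0, 0], "fingers": -1}, {"slide": [0, 0, 0], "delta_rot": [0, 0, 0], "fingers": -1}, {"slide": [0, 0, 0], "delta_rot": [0, 0, 0], "fingers": -1}]}}

```text
time_s: 10.72
tcp_pos: [0.5409, -0.2436, 0.1016]
eef_rot: [180.0, -0.1, 7.5]
contact_force: [-0.3, 0.6, -2.8]
gripper_width: 0.0115
gripper_force: 40.0
```

>>> {"api": "play_rows", "payload": {"rows": [{"slide": [0, 0, 0.01], "delta_rot": [0, 0, 0], "fingers": -1}, {"slide": [0, 0, 0.01], "delta_rot": [0, 0, 0], "fingers": -1}, {"slide": [0, 0, 0.01], "delta_rot": [0, 0, 0], "fingers": -1}, {"slide": [0, 0, 0.005], "delta_rot": [0, 0, 0], "fingers": -1}, {"slide": [0, 0, 0], "delta_rot": [0, 0, 0], "fingers": -1}]}}

```text
time_s: 11.35
tcp_pos: [0.5402, -0.2435, 0.0952]
eef_rot: [-180.0, 0.0, 7.5]
contact_force: [-0.7, -0.5, -3.3]
gripper_width: 0.0117
gripper_force: 40.0
```

>>> {"api": "play_rows", "payload": {"rows": [{"slide": [0, 0, 0.006], "delta_rot": [0, 0, 0], "fingers": -1}, {"slide": [0, 0, 0], "delta_rot": [0, 0, 0], "fingers": -1}]}}

```text
time_s: 11.6
tcp_pos: [0.5403, -0.2436, 0.0945]
eef_rot: [180.0, -0.0, 7.5]
contact_force: [-0.8, -0.5, -2.3]
gripper_width: 0.0116
gripper_force: 40.0
```

>>> {"api": "play_rows", "payload": {"rows": [{"slide": [0, 0, 0.006], "delta_rot": [0, 0, 0], "fingers": -1}, {"slide": [0, 0, 0], "delta_rot": [0, 0, 0], "fingers": -1}]}}

```text
time_s: 11.85
tcp_pos: [0.5404, -0.2436, 0.0945]
eef_rot: [180.0, -0.0, 7.5]
contact_force: [-2.1, 1.8, 5.6]
gripper_width: 0.0116
gripper_force: 40.0
```

The hoop is down: the vertical force changed from −3 N to +5.6 N. Releasing and retreating.

>>> {"api": "play_rows", "payload": {"rows": [{"slide": [0, 0, 0], "delta_rot": [0, 0, 0], "fingers": -0.6}, {"slide": [0, 0, 0], "delta_rot": [0, 0, 0], "fingers": 0}, {"slide": [0, 0, 0], "delta_rot": [0, 0, 0], "fingers": 0.6}, {"slide": [0, 0, 0], "delta_rot": [0, 0, 0], "fingers": 0.6}, {"slide": [0, 0, 0], "delta_rot": [0, 0, 0], "fingers": 0.6}, {"slide": [0, 0, 0], "delta_rot": [0, 0, 0], "fingers": 0.6}]}}

```text
time_s: 12.6
tcp_pos: [0.5402, -0.2435, 0.0935]
eef_rot: [180.0, 0.0, 7.5]
contact_force: [-0.3, -0.5, -0.1]
gripper_width: 0.0621
gripper_force: 0.0
```

>>> {"api": "play_rows", "payload": {"rows": [{"slide": [0, 0, -0.1], "delta_rot": [0, 0, 0], "fingers": 0.6}, {"slide": [0, 0, -0.2], "delta_rot": [0, 0, 0], "fingers": 0.6}, {"slide": [0, 0, -0.2], "delta_rot": [0, 0, 0], "fingers": 0.6}, {"slide": [0, 0, -0.2], "delta_rot": [0, 0, 0], "fingers": 0.6}, {"slide": [0, 0, -0.2], "delta_rot": [0, 0, 0], "fingers": 0.6}, {"slide": [0, 0, 0], "delta_rot": [0, 0, 0], "fingers": 0.6}, {"slide": [0, 0, 0], "delta_rot": [0, 0, 0], "fingers": 0.6}]}}

```text
time_s: 13.48
tcp_pos: [0.54, -0.2434, 0.2289]
eef_rot: [-180.0, -0.0, 7.5]
contact_force: [-0.3, 0.1, 0.1]
gripper_width: 0.0701
gripper_force: 0.0
```

Run:
```python
from plant import r
import cv2
c=r.capture("side");cv2.imwrite("pics/s4.png",c["image"])
```

```text
(no output)
```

View pics/s4.png

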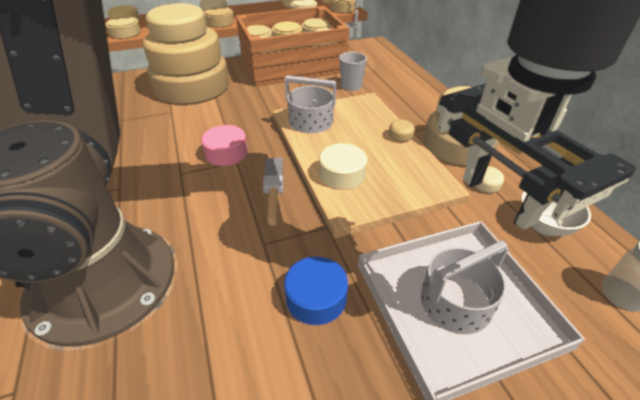

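The hoop stands upright in the tray at (463,290). The cheese is on the board at (343,166), the empty hoop is untouched at (311,108), and the gripper is clear.

```bash
python3 -c "
from plant import r
print(r.close_job())"
```

```text
the job is handed in; nothing more can be done
None
```

The hoop was lifted straight off its cheese and stands upright in the tray, the cheese is still on the board, the empty hoop was left alone, and the job was handed in after about 13.5 s of robot time.

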